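# Lean the chopping board up to dry

### The job

Take the bamboo chopping board out of the plate rack and lean it up to dry in the drip tray: standing on the same short edge as now, with that foot down on the tray's floor and up against the raised lip, its back resting square against the top of the low tiled wall, whole width on the wall. Set it down gently, let go so that it stands by itself, and leave the rack's plates and the other things where they are.

Things in the scene. Friction and masses are not known exactly. Their poses are not given: they have to be found in the camera images.
- board: Plain bamboo chopping board 200 x 150 x 14 thick, 0.28 kg, on a short edge in the rack slot nearest the robot, leaning 26 deg back to the robot, top well above the plates. Origin: centre of the edge it stands on; z up the board (top edge z = 200), y along its width, x through its thickness, away from the robot (faces x = -7, 7). Lift 100 along z to clear the slot, 180 to pass over plates and wall.
- rack: Fixed bamboo plate rack: two rails along x, 190 long, 96 over their outsides, 20 high; five pairs of 10-thick dowels (y = -40, 40; every 34 along x) rise 80 from them, leaning 25 deg back along -x. Board and three plates lean on the dowels. Origin on the counter, mid-width; x away from the robot (some yaw), z up.
- bay: Fixed low tiled wall, drip tray at its foot on the side away from the robot. Origin: counter height, in the wall's face, mid-length; x out of the face across the tray, y along the wall, z up. Wall 280 long, 105 high, 50 thick (x -50 to 0). Tray floor 4 above counter; lip's inner face x = 72, 8 thick, top at 20. Foot at the lip, back on the wall's top edge, the board leans 31 deg, top to the robot.
- plate1: Green round melamine plate, 150 across, 12 thick, leaning about 27 degrees in slot 2 of the rack counted from the robot; its highest point is about 150 above the counter. Origin at its lowest rim point, z up along the plate. To be left alone.
- plate2: Green round melamine plate, 150 across, 12 thick, leaning about 27 degrees in slot 3 of the rack counted from the robot; its highest point is about 150 above the counter. Origin at its lowest rim point, z up along the plate. To be left alone.
- plate3: Green round melamine plate, 150 across, 12 thick, leaning about 27 degrees in slot 4 of the rack counted from the robot; its highest point is about 150 above the counter. Origin at its lowest rim point, z up along the plate. To be left alone.
- jar: Closed empty glass jar, 72 across, 110 tall; origin at its underside. To be left alone.
- brush: Yellow brush, 200 long, lying flat; origin at its middle, underside. To be left alone.
- salt: Small white salt cup, 52 across, 45 tall; origin at its underside. To be left alone.
Mind the look-alikes: they are no part of the job. Leave any blue look-alike of the board alone.

How it is judged:
By the outcome, as a careful person would: the job done as asked, in the order asked, and still so for the second after the job is handed in, with the robot touching nothing.
It also fails if it takes over 51 s, if anything falls off the work surface, if the arm or the gripper's body presses on something with over 40 N, if the wrist force passes 120 N, or if a joint passes its speed limit or range.

### The arm

A 7-joint arm with a two-finger parallel gripper is mounted at the origin on the work surface. World frame = base frame: x ahead of the robot, y to its left, z up, the work surface at z = 0. Lengths are in m, angles in rad, forces in N, time in s.
With the tool pointing down it reaches from about 0.425 to 1.025 m from the base axis. Payload 3.6 kg.
Tool frame: the origin (TCP) lies midway between the tips of the shut fingers; the grasp point (between the pads) lies 19 mm behind it; z points along the fingers, y is the line along which they close (so a half turn about z gives the same grasp; the last joint's range is limited). The gripper opens to 85 mm and grips with 20 to 120 N. Pads are 22 mm wide; open, the fingers measure 114 mm over their backs; the gripper's body (76 mm by 85 mm) begins 54 mm behind the grasp point. The pads swing forward as they close: fully open they stand 13 mm farther back than shut.
Start: joints at [1.22, 0.591, 0.048, 1.609, -0.033, 0.943, -0.034], TCP at [0.184, -0.701, 0.231] pointing down, gripper open.
Joint ranges: [-2.69, 2.69], [-0.47, 2.24], [-1.27, 1.36], [0.19, 2.51], [-1.53, 4.68], [0.08, 2.07], [-3.09, 3.09]. Speed limits (rad/s): [2.57, 2.57, 3.14, 3.14, 3.14, 3.14, 3.14].

### API

Orientations are given as a rotation vector (axis times angle).
In Python, from station import robot, eyes gives the robot as it stands.
- The arm moves only by the tool jog_arm, never from a script. Its argument "targets" is a list of rows, each a list of 3 entries, a list of its own where there are three numbers: the finger opening in cm, from 0 to 8.54, then the shift along the world's x, y, z in cm, then the turn about the world's z in rad. In form: [[jaw, [x, y, z], spin], ...]. A call has 1 to 12 rows; each row shifts and turns the commanded pose from where the row before left it; what a row does not reach is not made up. A row lasts 1/8 s, in which the tool goes at most 62.5 mm and 10.7 degrees, less where a joint would pass 70% of its speed; a pose out of reach is approached as far as the arm can. A call with a gripper value outside its range is refused whole. The fingers move at their own pace and stop on an object; "newtons" is the grip in N (left out, the last holds). Time passes only in rows, so rows that do not move let the fingers close. It gives the time, the measured TCP pose, the force, the opening and the grip force at its end, in the units of the state.
- robot.get_obs(): the state, without advancing time (a new reading comes with each control period).
- eyes.snapshot(name): name is "side" or "top" or "wrist"; returns a dict with "color" (480x640x3 uint8, red, green, blue), "depth" (480x640 float32, m along the optical axis (not along the pixel's ray), 0 where there is no reading), "intrinsics" (3x3 intrinsics, pixels), "R" (3x3) and "t" (3): a world point X has camera coordinates R X + t. Camera axes: x right, y down, z forward; pixel columns grow to the right and rows downward; lengths in m; the calibration is good to about 2 mm. A picture is of the moment at which its call begins.
- robot.job_done(): hands the job in; it is judged then, once.
The state is a dict: "time_s": time; "joint_positions": joint angles; "qvel": joint speeds; "effort": joint torques, N m; "eef_pos": TCP position; "tcp_rot": TCP orientation; "contact_force": force on the tool from outside, world axes, zero at the start; "torque": the same for the moment, N m; "width": finger opening in m; "grasp_force": force on a finger pad.
Only numpy, scipy, OpenCV 4.12 (cv2) and the standard library are available. Lean on these libraries where they do the work, as an engineer would, in place of code of your own. Each camera call takes 0.05 s, during which the arm holds its last target. There are 200 camera calls.

## Working session

There is one attempt and no reset: what is moved stays moved. The work goes in short steps, Python scripts to look and compute and a tool call to move; the robot and the scene stay as the last step left them, time stands still between calls to the robot, and variables do not carry over. Pictures are saved under pics/ and viewed, at most 10 in all, crops included, and the job is handed in when it is done.

Besides the shell and the picture viewer there is one more tool, called after "Call:" as a command line: name --argument value ..., lists and objects as JSON in quotes. jog_arm: Moves the arm, as the interface text tells. Its arguments: {"type":"object","properties":{"targets":{"type":"array","items":{"type":"array"}},"newtons":{"type":"number"}},"required":["targets"]}

```bash
mkdir -p pics; ls; cat > h.py <<'E'
import numpy as np, cv2
from station import robot, eyes
def snap(n,save=None):
    s=eyes.snapshot(n)
    if save: cv2.imwrite('pics/'+save,s['color'][:,:,::-1])
    d=s['depth'];K=s['intrinsics'];v,u=np.mgrid[:480,:640]
    P=np.stack([(u-K[0,2])/K[0,0]*d,(v-K[1,2])/K[1,1]*d,d],-1)
    s['W']=(P-s['t'])@s['R']   # R^T (P-t)
    s['W'][d==0]=np.nan
    return s
E
python3 - <<'E'
from h import *
for n in ('top','side'):
    s=snap(n,n+'1.png'); np.savez(n+'1.npz',**s)
    print(n,-s['R'].T@s['t'],s['R'][2])
print(robot.get_obs())
E
```

```text
pics
top [ 0.37511897 -0.06362133  0.90315567] [ 0.1352717  -0.00450165 -0.99079832]
side [-0.10104144  0.80134921  0.78673156] [ 0.43876157 -0.68441938 -0.58228721]
{'time_s': 0.1, 'joint_positions': array([ 1.22050001,  0.59207156,  0.04831189,  1.60972245, -0.03332623,
        0.94267537, -0.03367431]), 'qvel': array([-0.00038962, -0.00146007,  0.00019614, -0.00478208, -0.00012359,
       -0.00025122,  0.00084345]), 'effort': array([ 4.72654210e-03, -5.50005305e+01,  1.55329730e+00, -1.98826754e+01,
        9.70359397e-03,  3.85167616e-03, -4.73137305e-06]), 'eef_pos': array([ 0.18395582, -0.70049168,  0.23021292]), 'tcp_rot': array([-3.11369303e+00, -4.02136192e-01,  5.73913897e-04]), 'contact_force': array([-0.18371456,  0.0136272 , -0.6712038 ]), 'torque': array([-0.01859997,  0.03715351,  0.04675414]), 'grasp_force': 0.0, 'width': 0.08525957506566913}
```

View pics/top1.png

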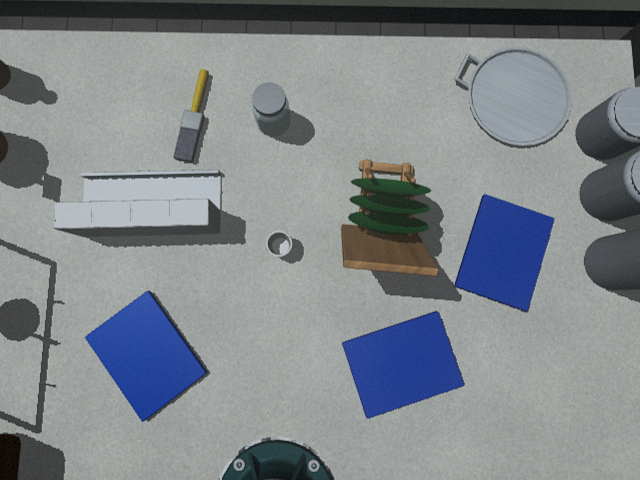

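View pics/side1.png

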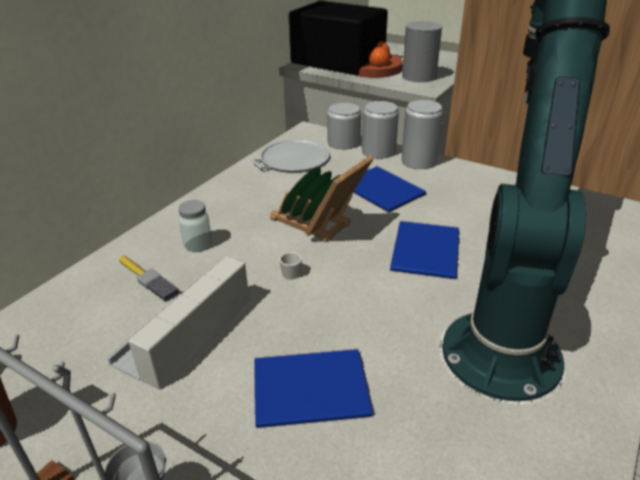

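Top view: the brown board is at about (390,250), leaning in the rack in front of the green plates. The three blue panels at (147,355), (403,364) and (505,252) lie flat and are look-alikes. The bay is at (140,200), its tray lip at row 174, on the side away from the robot. The salt cup is at (280,243), between the rack and the bay. Only the brown board stands in the rack's nearest slot. I'll confirm it in a crop while measuring.

```bash
python3 - <<'E'
from h import *
s=np.load('top1.npz');W=s['W'];c=s['color'].astype(int)
hsv=cv2.cvtColor(s['color'],cv2.COLOR_RGB2HSV)
cv2.imwrite('pics/crop1.png',cv2.resize(s['color'][140:300,310:460,::-1],None,fx=3.5,fy=3.5,interpolation=cv2.INTER_CUBIC))
brown=(c[...,0]>c[...,2]+25)&(W[...,2]>0.05)
brown[:225]=0;brown[280:]=0;brown[:,:335]=0;brown[:,445:]=0
P=W[brown];print(len(P),P.min(0),P.max(0))
# far face plane by RANSAC-lite: svd with trimming
# top-edge strip vs face: iterate
Q=P.copy()
for k in range(8):
    m=np.median(Q,0) if k==0 else Q.mean(0);n=np.linalg.svd(Q-m,full_matrices=False)[2][2];n*=np.sign(n[0])
    d=(P-m)@n; Q=P[abs(d)<max(.0025,.008-.001*k)]
print('n',n,'tilt',np.degrees(np.arcsin(n[2])),'yaw',np.degrees(np.arctan2(n[1],n[0])),len(Q),m)
y=np.array([-n[1],n[0],0]);y/=np.linalg.norm(y);z=np.cross(n,y)
for nm,a in(('y',y),('z',z)):
    p=(Q-m)@a;print(nm,a,np.percentile(p,[0,1,99,100]))
d=(P-m)@n;print('d',np.percentile(d,[0,2,10,50,90,98]))
E=P[d<-.004]; print('edge strip',len(E),E.mean(0),np.percentile(E,[2,98],axis=0))
# wall top
w=(abs(W[...,2]-.105)<.008);w[:, 230:]=0;w[:190]=0;w[240:]=0
pts=W[w][:,:2].astype(np.float32)
print('wall',len(pts),np.median(W[w][:,2]),cv2.minAreaRect(pts),cv2.boxPoints(cv2.minAreaRect(pts)))
for nm,l,h in(('lip',.014,.026),('floor',.0,.009)):
    w=(W[...,2]>l)&(W[...,2]<h);w[:,228:]=0;w[:,:75]=0;w[:165 if nm=='lip' else 180]=0;w[(182 if nm=='lip' else 195):]=0
    pts=W[w];r=cv2.minAreaRect(pts[:,:2].astype(np.float32));print(nm,len(pts),np.median(pts,0),r,cv2.boxPoints(r))
E
```

```text
3027 [ 0.41713967 -0.26287684  0.0501509 ] [ 0.51415538 -0.11115159  0.2059861 ]
n [ 0.89057139 -0.06625351  0.44999231] tilt 26.743190367130165 yaw -4.254646628569626 2502 [ 0.45963906 -0.18303425  0.14972444]
y [0.07418937 0.99724417 0.        ] [-0.07897722 -0.07668216  0.06816862  0.06934377]
z [-0.44875221  0.03338464  0.89303243] [-0.11175167 -0.10369277  0.06132398  0.06334598]
d [-1.19282505e-02 -1.01832248e-02 -6.12538599e-03 -5.66485249e-05
  6.61737380e-04  1.02709246e-03]
edge strip 418 [ 0.42621985 -0.18351544  0.1988368 ] [[ 0.41851114 -0.25543478  0.1845522 ]
 [ 0.44101989 -0.11228011  0.20297229]]
wall 4248 0.10405259960416277 ((0.5254406332969666, 0.266269326210022), (0.051247283816337585, 0.28016605973243713), 2.391280174255371) [[0.49399453 0.4051613 ]
 [0.5056841  0.12523916]
 [0.55688673 0.12737736]
 [0.5451972  0.4072995 ]]
lip 578 [0.62552094 0.2678857  0.01824749] ((0.6256247162818909, 0.2699755132198334), (0.009521063417196274, 0.279438316822052), 2.3828554153442383) [[0.61505926 0.40937594]
 [0.6266774  0.13017924]
 [0.6361902  0.13057509]
 [0.62457204 0.4097718 ]]
floor 1986 [0.60057499 0.26927742 0.00275402] ((0.6004645228385925, 0.2713223695755005), (0.031002430245280266, 0.3124072253704071), 0.9659003615379333) [[0.5823324  0.42724246]
 [0.5875987  0.11487965]
 [0.6185967  0.11540228]
 [0.61333036 0.42776507]]
```

View pics/crop1.png

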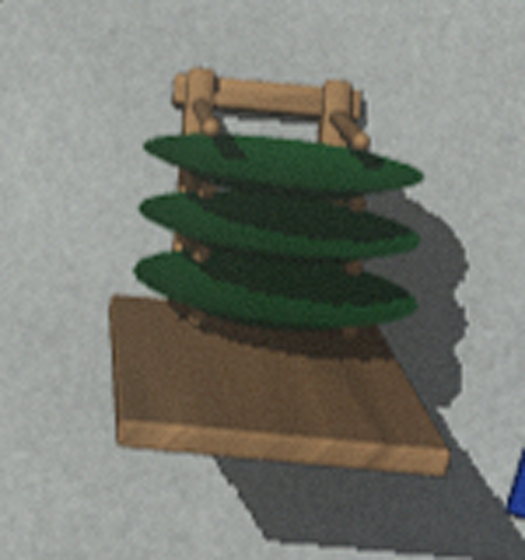

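The crop shows the brown board with its light end-grain top edge at crop rows 425–470; it's the right one. Its height, tilt and width match the description, so I'm approaching above it.

Call:
jog_arm --targets '[[6.2, [1.5, 2.5, 1.0], 0.07], [6.2, [2.0, 4.3, 1.0], 0.1], [6.2, [2.1, 4.5, 1.0], 0.11], [6.2, [2.1, 4.5, 1.0], 0.11], [6.2, [2.1, 4.5, 1.0], 0.11], [6.2, [2.1, 4.5, 1.0], 0.11], [6.2, [2.1, 4.5, 0], 0.11], [6.2, [2.1, 4.5, 0], 0.11], [6.2, [2.1, 4.5, 0], 0.11], [6.2, [2.1, 4.5, 0], 0.11], [6.2, [2.1, 4.5, 0], 0.1], [6.2, [2.5, 4.1, 0], 0.09]]' --newtons 25

```text
time_s: 1.6
eef_pos: [0.433, -0.1856, 0.2911]
tcp_rot: [-2.299, -2.141, 0.001]
contact_force: [0.7, -0.2, -0.2]
width: 0.0618
grasp_force: 0.0
```

Call:
jog_arm --targets '[[6.2, [0, 0, 0], 0], [6.2, [0, 0, 0], 0], [6.2, [0, 0, 0], 0]]'

```text
time_s: 1.98
eef_pos: [0.4322, -0.1885, 0.291]
tcp_rot: [-2.305, -2.134, 0.001]
contact_force: [-0.4, -0.1, 0.1]
width: 0.062
grasp_force: 0.0
```

Call:
jog_arm --targets '[[6.2, [0, 0.1, -2.5], 0], [6.2, [0, 0.1, -3], 0], [6.2, [0, 0, -2.5], 0], [6.2, [0, 0, -2], 0], [6.2, [0, 0, -1.5], 0], [6.2, [0, 0, -0.8], 0], [6.2, [0, 0, 0], 0], [6.2, [0, 0, 0], 0]]'

```text
time_s: 2.98
eef_pos: [0.4337, -0.1854, 0.1688]
tcp_rot: [2.301, 2.137, 0.001]
contact_force: [-0.3, -0.5, -0.5]
width: 0.0622
grasp_force: 0.0
```

```bash
python3 - <<'E'
from h import *
s=snap('side','side2.png')
cv2.imwrite('pics/crop2.png',cv2.resize(s['color'][120:280,240:440,::-1],None,fx=3.5,fy=3.5,interpolation=cv2.INTER_CUBIC))
E
```

```text
(no output)
```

View pics/crop2.png

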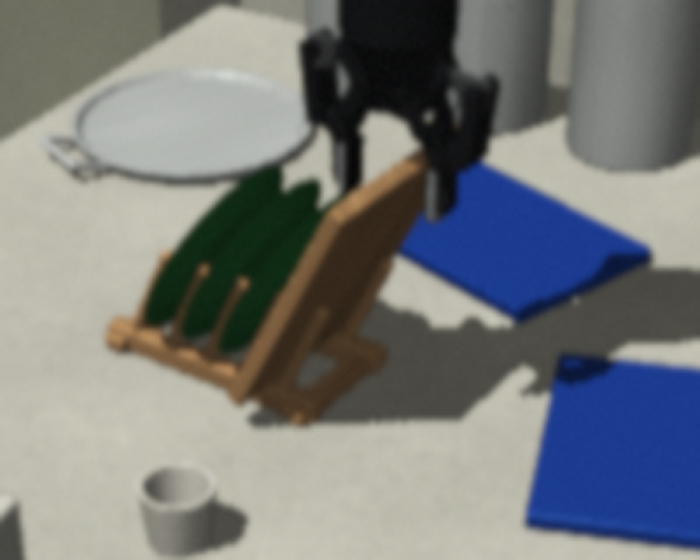

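The crop shows the fingers straddling the board's top edge, the near finger at crop (440,180) and the far one at (348,165), clear of the plates. Closing now.

Call:
jog_arm --targets '[[4.0, [0, 0, 0], 0], [3.2, [0, 0, 0], 0], [2.6, [0, 0, 0], 0], [2.0, [0, 0, 0], 0], [1.0, [0, 0, 0], 0], [0.5, [0, 0, 0], 0], [0.5, [0, 0, 0], 0]]' --newtons 25

```text
time_s: 3.9
eef_pos: [0.4357, -0.1855, 0.1692]
tcp_rot: [2.299, 2.135, 0.005]
contact_force: [5.0, -0.2, 4.4]
width: 0.0278
grasp_force: 24.9
```

Call:
jog_arm --targets '[[0.5, [-0.2, 0, 0.5], 0], [0.5, [-0.5, 0.04, 1], 0], [0.5, [-0.5, 0.04, 1], 0], [0.5, [-0.5, 0.04, 1], 0]]'

```text
time_s: 4.4
eef_pos: [0.4182, -0.1841, 0.2036]
tcp_rot: [2.299, 2.136, 0.005]
contact_force: [7.0, -0.5, -3.5]
width: 0.0281
grasp_force: 25.6
```

Call:
jog_arm --targets '[[0.5, [-0.5, 0.04, 1], 0], [0.5, [-0.5, 0.04, 1], 0], [0.5, [-0.5, 0.04, 1], 0], [0.5, [-0.5, 0.04, 1], 0], [0.5, [-0.5, 0.04, 1], 0]]'

```text
time_s: 5.03
eef_pos: [0.3895, -0.1816, 0.253]
tcp_rot: [-2.3, -2.135, 0.003]
contact_force: [-0.6, -0.1, -1.2]
width: 0.0166
grasp_force: 0.6
```

```bash
python3 - <<'E'
from h import *
s=snap('side','side3.png')
cv2.imwrite('pics/crop3.png',cv2.resize(s['color'][80:280,240:440,::-1],None,fx=3,fy=3,interpolation=cv2.INTER_CUBIC))
E
```

```text
(no output)
```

View pics/crop3.png

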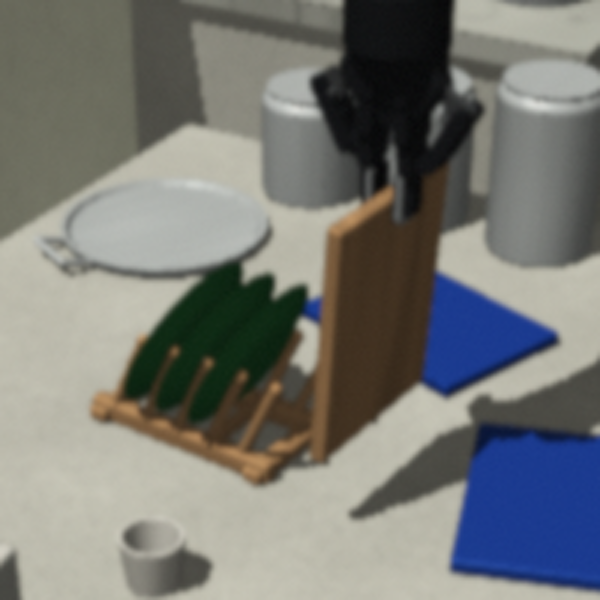

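The board has swung upright between the pads and is clear of the dowels, with its foot at crop (318,455). I'll let the grip settle firmly.

Call:
jog_arm --targets '[[0.2, [0, 0, 0], 0], [0.2, [0, 0, 0], 0], [0.2, [0, 0, 0], 0]]' --newtons 40

```text
time_s: 5.45
eef_pos: [0.3906, -0.1818, 0.2527]
tcp_rot: [-2.301, -2.137, 0.001]
contact_force: [-1.1, -0.7, -2.5]
width: 0.0117
grasp_force: 41.9
```

```bash
python3 - <<'E'
from h import *
s=snap('top');W=s['W'];c=s['color'].astype(int)
b=(c[...,0]>c[...,2]+25)&(W[...,2]>.09);b[:225]=0;b[300:]=0;b[:,:320]=0;b[:,450:]=0
P=W[b];print(len(P),np.percentile(P,[1,50,99],axis=0))
t=P[P[:,2]>np.percentile(P[:,2],99)-.012];r=cv2.minAreaRect(t[:,:2].astype(np.float32));print(r,np.median(t,0))
s=snap('side');W=s['W'];c=s['color'].astype(int)
b=(c[...,0]>c[...,2]+40);b[:,:342]=0;b[:,390:]=0;b[:130]=0;b[235:]=0
P=W[b];P=P[(P[:,0]<.41)&(P[:,0]>.33)]
print(len(P),np.percentile(P,[0.5,50,99.5],axis=0))
Q=P[P[:,0]<np.percentile(P[:,0],60)];m=Q.mean(0);print(np.linalg.svd(Q-m,full_matrices=False)[2][2],m)
E
```

```text
437 [[ 0.38089173 -0.23805198  0.09362589]
 [ 0.39345447 -0.1378833   0.25374329]
 [ 0.50337578 -0.10728372  0.25681179]]
((0.39312249422073364, -0.13676214218139648), (0.05755877494812012, 0.013200861401855946), 85.68060302734375) [ 0.39270229 -0.13642269  0.25408287]
470 [[ 0.36269672 -0.17523804  0.08640945]
 [ 0.38406369 -0.10808755  0.19469565]
 [ 0.40081156 -0.10236721  0.25729689]]
[-0.98343495  0.11144783  0.1429513 ] [ 0.3763647  -0.10876075  0.15486835]
```

```bash
python3 - <<'E'
from h import *
s=snap('side'); w=snap('wrist')
a=cv2.resize(s['color'][110:250,320:420],(428,600),interpolation=cv2.INTER_CUBIC)
b=cv2.resize(w['color'],(372,279))
im=np.zeros((600,800,3),np.uint8);im[:,:428]=a;im[:279,428:]=b
cv2.imwrite('pics/c4.png',im[:,:,::-1])
E
```

```text
(no output)
```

View pics/c4.png

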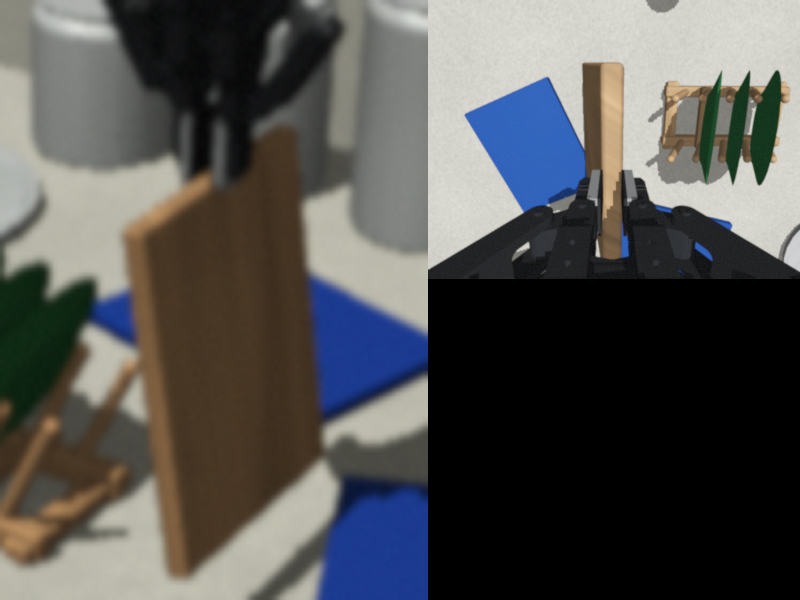

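The board now hangs from the fingertips only, tilted about 8° with its foot at (180,575) toward the robot, clear of the rack. I'll set it upright on the free counter and regrip it deeper. First I'll check the free space there.

```bash
python3 - <<'E'
from h import *
s=np.load('top1.npz');W=s['W'];c=s['color'].astype(int)
b=(c[...,2]>c[...,0]+60);b[:300]=0;b[:,:330]=0;P=W[b];print('blue',np.nanmin(P,0),np.nanmax(P,0))
r=cv2.minAreaRect(P[~np.isnan(P[:,0])][:,:2].astype(np.float32));print(cv2.boxPoints(r))
for nm,(u,v) in dict(salt=(280,243),jar=(269,95),railfar=(390,168)).items(): print(nm,W[v-2:v+3,u-2:u+3].reshape(-1,3).mean(0))
s=snap('side');W=s['W'];c=s['color'].astype(int);b=(c[...,0]>c[...,2]+25);b[:,:325]=0;b[:,400:]=0;b[:120]=0;b[250:]=0
P=W[b]
# face toward left (end face) : y > -0.12
E=P[(P[:,1]>-.116)&(P[:,0]<.43)]
for z in np.arange(.05,.26,.02):
    q=E[abs(E[:,2]-z)<.01]
    if len(q):print(round(z,2),len(q),np.percentile(q[:,0],[5,95]))
F=P[(P[:,1]<-.12)&(P[:,0]<.42)&(P[:,2]>.03)];print(len(F),np.percentile(F,[1,99],axis=0));m=F.mean(0);print(np.linalg.svd(F-m,full_matrices=False)[2][2],m)
o=robot.get_obs();print(o['joint_positions'],o['contact_force'],o['width'],o['grasp_force'])
E
```

```text
blue [ 0.1568942  -0.49254511  0.00412851] [ 0.38207754 -0.12468053  0.01934888]
[[ 0.15404597 -0.16993137]
 [ 0.2757342  -0.5286227 ]
 [ 0.41641024 -0.4808975 ]
 [ 0.29472202 -0.12220615]]
salt [0.48864692 0.00345998 0.0043066 ]
jar [nan nan nan]
railfar [ 0.64615756 -0.21860009  0.01292122]
0.07 51 [0.3577071  0.37199569]
0.09 57 [0.35979818 0.37467234]
0.11 56 [0.36388276 0.37798143]
0.13 60 [0.36697542 0.38091559]
0.15 59 [0.37010452 0.38382348]
0.17 61 [0.3729103  0.38845956]
0.19 62 [0.37739561 0.39141474]
0.21 59 [0.38094284 0.3920168 ]
0.23 63 [0.38419319 0.39806633]
0.25 59 [0.38787508 0.40049502]
2549 [[ 0.35017335 -0.24808264  0.06606749]
 [ 0.39484628 -0.1212003   0.25656632]]
[-0.98215729  0.07443     0.17270562] [ 0.36990299 -0.18121077  0.1658042 ]
[ 0.69701647  0.21188748 -0.4255431   2.20330337  0.12781983  0.74910176
  0.11225313] [ 0.19720391 -0.53858115 -3.29769001] 0.011499010723131479 41.87635675538331
```

Call:
jog_arm --targets '[[0.2, [0.5, 0, -0.3], 0], [0.2, [1, 0.3, -0.7], 0], [0.2, [1, 0.3, -1], 0], [0.2, [1, 0.3, -1], 0], [0.2, [0.5, 0.1, -1], 0], [0.2, [0, 0, -0.7], 0], [0.2, [0, 0, -0.4], 0], [0.2, [0, 0, 0], 0]]'

```text
time_s: 6.7
eef_pos: [0.4305, -0.1721, 0.202]
tcp_rot: [-2.302, -2.137, 0.001]
contact_force: [-0.5, 0.7, -2.5]
width: 0.0115
grasp_force: 41.9
```

Call:
jog_arm --targets '[[0.2, [0, 0, -0.3], 0], [0.2, [0, 0, 0], 0]]'

```text
time_s: 6.95
eef_pos: [0.431, -0.1721, 0.1994]
tcp_rot: [2.302, 2.137, -0.0]
contact_force: [0.3, 0.4, -3.6]
width: 0.0115
grasp_force: 41.9
```

Call:
jog_arm --targets '[[0.2, [0, 0, -0.2], 0], [0.2, [0, 0, 0], 0]]'

```text
time_s: 7.2
eef_pos: [0.4311, -0.172, 0.1973]
tcp_rot: [-2.302, -2.138, 0.0]
contact_force: [-0.3, 0.3, -3.2]
width: 0.0118
grasp_force: 41.9
```

Call:
jog_arm --targets '[[0.2, [0, 0, -0.2], 0], [0.2, [0, 0, 0], 0]]'

```text
time_s: 7.45
eef_pos: [0.4319, -0.1723, 0.1957]
tcp_rot: [2.301, 2.137, 0.001]
contact_force: [0.2, -0.5, 0.3]
width: 0.0118
grasp_force: 42.3
```

Call:
jog_arm --targets '[[0.2, [-0.5, 0, 0.08], 0], [0.2, [-0.5, 0, 0.08], 0], [0.2, [-0.5, 0, 0.05], 0], [0.2, [-0.5, 0, 0.05], 0], [0.2, [-0.5, 0, 0], 0], [0.2, [0, 0, 0], 0]]' --newtons 20

```text
time_s: 8.2
eef_pos: [0.4053, -0.172, 0.1978]
tcp_rot: [-2.302, -2.137, 0.001]
contact_force: [-0.6, 0.3, -3.6]
width: 0.0119
grasp_force: 41.7
```

```bash
cat >> h.py <<'E'
def tilt(s,u,v,xr):
    "side view: brown broad-face points in pixel window -> face plane, extents"
    W=s['W'];c=s['color'].astype(int);b=(c[...,0]>c[...,2]+25)
    m=np.zeros(b.shape,bool);m[v[0]:v[1],u[0]:u[1]]=1
    P=W[b&m];P=P[(P[:,0]>xr[0])&(P[:,0]<xr[1])&(P[:,2]>.01)]
    F=P.copy()
    for k in range(6):
        c0=np.median(F,0) if k==0 else F.mean(0);n=np.linalg.svd(F-c0,full_matrices=False)[2][2];n*=np.sign(n[0])
        F=P[abs((P-c0)@n)<max(.0025,.012-.002*k)]
    print(len(P),len(F),'n',n.round(3),'c',c0.round(4),'tilt(+ top to robot)',np.degrees(np.arcsin(n[2])).round(1))
    print(np.percentile(P,[0.5,99.5],axis=0).round(4))
    return P,n,c0
E
python3 - <<'E'
from h import *
s=snap('side');tilt(s,(310,410),(110,270),(.33,.44));print(robot.get_obs()['contact_force'])
E
```

```text
3064 2595 n [ 0.982 -0.079 -0.172] c [ 0.3844 -0.1612  0.1092] tilt(+ top to robot) -9.9
[[ 0.3631 -0.239   0.0113]
 [ 0.4127 -0.0936  0.202 ]]
[-0.02097234  0.55172411 -3.03259407]
```

Call:
jog_arm --targets '[[0.2, [0, 0, -0.25], 0], [0.2, [0, 0, -0.1], 0], [0.2, [0, 0, 0], 0]]'

```text
time_s: 8.62
eef_pos: [0.4083, -0.1725, 0.1954]
tcp_rot: [2.299, 2.136, 0.003]
contact_force: [1.3, -1.4, 5.4]
width: 0.0116
grasp_force: 43.0
```

Call:
jog_arm --targets '[[1.9, [0, 0, -0.5], 0], [2.1, [0, 0, -0.7], 0], [2.4, [0, 0, -0.8], 0], [2.4, [0, 0, -0.6], 0], [2.4, [0, 0, 0], 0]]'

```text
time_s: 9.25
eef_pos: [0.4056, -0.1718, 0.1677]
tcp_rot: [-2.301, -2.137, 0.001]
contact_force: [0.6, -0.4, 0.2]
width: 0.0236
grasp_force: 0.1
```

```bash
python3 - <<'E'
from h import *
s=snap('side','s5.png');tilt(s,(310,410),(110,270),(.33,.45))
E
```

```text
2858 2363 n [ 0.98  -0.076 -0.186] c [ 0.3874 -0.1587  0.1023] tilt(+ top to robot) -10.7
[[ 0.3658 -0.2394  0.0113]
 [ 0.4184 -0.0942  0.1992]]
```

Call:
jog_arm --targets '[[2.4, [-0.5, 0, 0], 0], [2.4, [-0.5, 0, 0], 0], [2.4, [-0.5, 0, 0], 0], [2.2, [-0.4, 0, 0], 0], [2.0, [-0.2, 0, 0], 0], [1.8, [0, 0, 0], 0], [1.6, [0, 0, 0], 0], [1.2, [0, 0, 0], 0], [0.5, [0, 0, 0], 0], [0.5, [0, 0, 0], 0]]' --newtons 40

```text
time_s: 10.55
eef_pos: [0.3826, -0.1719, 0.1686]
tcp_rot: [-2.299, -2.135, 0.007]
contact_force: [-4.8, 0.1, 9.8]
width: 0.0141
grasp_force: 38.6
```

```bash
python3 - <<'E'
from h import *
s=snap('side','s6.png');tilt(s,(310,410),(110,280),(.33,.45))
E
```

```text
2499 2096 n [ 0.996 -0.08  -0.05 ] c [ 0.3736 -0.156   0.1035] tilt(+ top to robot) -2.9
[[ 0.3632 -0.2368  0.0112]
 [ 0.392  -0.093   0.2012]]
```

Call:
jog_arm --targets '[[0.5, [0, 0, 0.7], 0], [0.5, [0.1, 0, 1.5], 0], [0.5, [0.2, 0.2, 2], 0], [0.5, [0.2, 0.5, 2.5], 0], [0.5, [0.3, 0.8, 3], 0], [0.5, [0.4, 1, 3], 0], [0.5, [0.6, 1.2, 3], 0], [0.5, [0.8, 1.5, 2.5], 0], [0.5, [0.8, 1.5, 1.5], 0], [0.5, [0.5, 1, 0.3], 0], [0.5, [0, 0, 0], 0]]'

```text
time_s: 11.98
eef_pos: [0.424, -0.0942, 0.3677]
tcp_rot: [-2.299, -2.139, 0.001]
contact_force: [0.6, 0.2, -2.7]
width: 0.0133
grasp_force: 40.6
```

```bash
python3 - <<'E'
from h import *
s=snap('side','s7.png');
t=snap('top','t7.png');W=t['W'];c=t['color'].astype(int)
b=(c[...,0]>c[...,2]+25)&(W[...,2]>.3);P=W[b];print(len(P));P=P[P[:,0]>.35];print(np.percentile(P,[1,50,99],axis=0))
r=cv2.minAreaRect(P[:,:2].astype(np.float32));print(r)
E
```

```text
128
[[ 0.42086214 -0.0331284   0.39413269]
 [ 0.4274409  -0.02674487  0.39715086]
 [ 0.43430392 -0.02026366  0.39964851]]
((0.41445690393447876, -0.03319501131772995), (0.044868748635053635, 0.014717869460582733), 27.3708438873291)
```

View pics/s7.png

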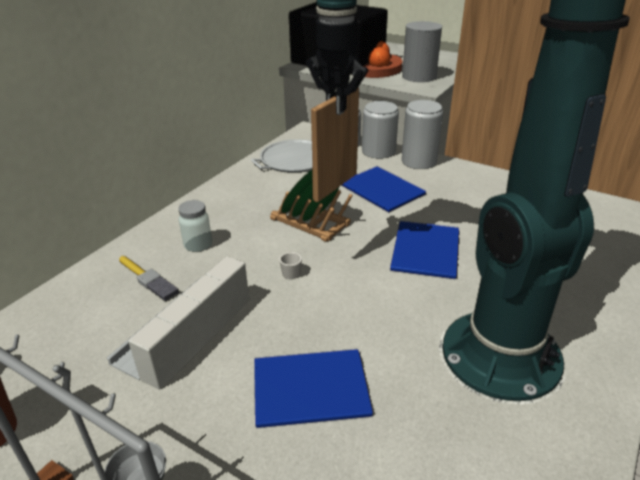

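The board hangs upright in a firm grip over the counter, with its foot at (330,195); the plates are undisturbed. Now carrying it over the tray.

Call:
jog_arm --targets '[[0.5, [0.8, 1.5, 0], 0], [0.5, [1.4, 3, 0], 0.01], [0.5, [1.9, 3.7, 0], 0.01], [0.5, [2, 4, 0], 0.02], [0.5, [2, 4, 0], 0.02], [0.5, [2, 4, 0], 0.02], [0.5, [2, 4, 0], 0.02], [0.5, [2, 4, 0], 0.02], [0.5, [2, 4, 0], 0], [0.5, [1.7, 2.8, 0], 0], [0.5, [1, 1.4, 0], 0], [0.5, [0, 0, 0], 0]]'

```text
time_s: 13.58
eef_pos: [0.6123, 0.2686, 0.3671]
tcp_rot: [-2.169, -2.271, 0.003]
contact_force: [-0.8, -0.4, -3.9]
width: 0.0136
grasp_force: 40.6
```

```bash
python3 - <<'E'
from h import *
s=snap('side','s8.png');W=s['W'];c=s['color'].astype(int)
b=(c[...,0]>c[...,2]+25)&(W[...,2]>.12)&(W[...,0]>.5)&(W[...,0]<.7)&(W[...,1]>.15)&(W[...,1]<.4);P=W[b];print(len(P),np.percentile(P,[1,99],axis=0).round(4))
E=P[P[:,1]>.33]
for z in np.arange(.19,.4,.04):
    q=P[abs(P[:,2]-z)<.02]; e=q[q[:,1]>np.percentile(q[:,1],95)-.004] if len(q) else q
    if len(q):print(round(z,2),len(q),np.percentile(q[:,0],[3,97]).round(4),np.percentile(q[:,1],[3,97]).round(4))
m=P[:,0]<.7
c0=P.mean(0);F=P
for k in range(8):
    n=np.linalg.svd(F-c0,full_matrices=False)[2][2];n*=np.sign(n[0]);F=P[abs((P-c0)@n)<.004];c0=F.mean(0)
print(n,c0,len(F),'tilt',np.degrees(np.arcsin(n[2])),'yaw',np.degrees(np.arctan2(n[1],n[0])))
t=snap('top');W=t['W'];c=t['color'].astype(int)
b=(c[...,0]>c[...,2]+25)&(W[...,2]>.37)&(W[...,1]>.1);P=W[b];print(len(P),np.percentile(P,[1,50,99],axis=0).round(4))
w=(abs(W[...,2]-.018)<.006)&(W[...,0]>.6)&(W[...,0]<.65)&(W[...,1]>.12)&(W[...,1]<.41);Q=W[w];print('lip',len(Q),np.median(Q,0),cv2.minAreaRect(Q[:,:2].astype(np.float32)))
E
```

```text
7101 [[0.6009 0.1994 0.2036]
 [0.6141 0.3445 0.3979]]
0.19 257 [0.6011 0.6102] [0.2051 0.3435]
0.23 1298 [0.6013 0.6102] [0.2041 0.3437]
0.27 1391 [0.6015 0.6103] [0.2029 0.3434]
0.31 1499 [0.6017 0.6104] [0.2026 0.3438]
0.35 1547 [0.6019 0.6108] [0.2031 0.3439]
0.39 1109 [0.602  0.6149] [0.2023 0.3439]
[ 0.99904176  0.0433567  -0.00598043] [0.60557677 0.2770885  0.30285114] 6694 tilt -0.3426555895759096 yaw 2.484979294085269
269 [[0.5766 0.1952 0.3941]
 [0.6119 0.2397 0.3969]
 [0.6191 0.3081 0.4609]]
lip 608 [0.62527454 0.26626874 0.01797465] ((0.6257975101470947, 0.26988884806632996), (0.009344018995761871, 0.2795412838459015), 2.352739095687866)
```

Call:
jog_arm --targets '[[0.5, [-0.2, 0.1, -1], 0], [0.5, [0, 0, -2.5], 0], [0.5, [0, 0, -3], 0], [0.5, [0, 0, -3], 0], [0.5, [0, 0, -3], 0], [0.5, [0, 0, -2.5], 0], [0.5, [0, 0, -1.5], 0], [0.5, [0, 0, -1], 0], [0.5, [0, 0, -0.5], 0], [0.5, [0, 0, 0], 0]]'

```text
time_s: 14.92
eef_pos: [0.6103, 0.2701, 0.1887]
tcp_rot: [2.17, 2.272, 0.001]
contact_force: [-0.8, -0.1, -3.7]
width: 0.0135
grasp_force: 40.6
```

Call:
jog_arm --targets '[[0.5, [0, 0, -0.4], 0], [0.5, [0, 0, -0.3], 0], [0.5, [0, 0, -0.2], 0], [0.5, [0, 0, 0], 0]]'

```text
time_s: 15.42
eef_pos: [0.6101, 0.2699, 0.1792]
tcp_rot: [-2.17, -2.272, 0.001]
contact_force: [0.3, 0.4, -3.5]
width: 0.0137
grasp_force: 40.6
```

Call:
jog_arm --targets '[[0.5, [0, 0, -0.2], 0], [0.5, [0.2, 0, 0], 0], [0.5, [0.2, 0, 0], 0], [0.5, [0, 0, 0], 0]]'

```text
time_s: 15.92
eef_pos: [0.6145, 0.2699, 0.1774]
tcp_rot: [2.17, 2.271, 0.0]
contact_force: [0.4, -0.3, -2.8]
width: 0.0132
grasp_force: 40.6
```

Call:
jog_arm --targets '[[0.5, [0.2, 0, 0], 0], [0.5, [0, 0, 0], 0]]'

```text
time_s: 16.18
eef_pos: [0.6164, 0.27, 0.1774]
tcp_rot: [2.17, 2.272, 0.0]
contact_force: [1.1, -0.1, -2.6]
width: 0.0132
grasp_force: 40.6
```

Call:
jog_arm --targets '[[0.5, [0.2, 0, 0], 0], [0.5, [0.1, 0, 0], 0], [0.5, [0, 0, 0], 0]]'

```text
time_s: 16.55
eef_pos: [0.6183, 0.27, 0.1772]
tcp_rot: [-2.169, -2.271, 0.002]
contact_force: [-2.1, 0.9, -2.1]
width: 0.0133
grasp_force: 40.7
```

Call:
jog_arm --targets '[[0.5, [0, 0, -0.2], 0], [0.5, [0, 0, 0], 0]]'

```text
time_s: 16.8
eef_pos: [0.6184, 0.2698, 0.1749]
tcp_rot: [-2.169, -2.271, 0.002]
contact_force: [-2.2, 0.6, -3.0]
width: 0.0134
grasp_force: 40.5
```

Call:
jog_arm --targets '[[0.5, [0, 0, -0.15], 0], [0.5, [0, 0, 0], 0]]'

```text
time_s: 17.05
eef_pos: [0.6186, 0.2698, 0.1736]
tcp_rot: [-2.169, -2.271, 0.002]
contact_force: [-3.0, 0.8, -2.2]
width: 0.0138
grasp_force: 40.6
```

Call:
jog_arm --targets '[[0.5, [0, 0, -0.15], 0], [0.5, [0, 0, 0], 0]]'

```text
time_s: 17.3
eef_pos: [0.619, 0.2698, 0.1732]
tcp_rot: [2.17, 2.271, -0.001]
contact_force: [-4.2, -1.6, 5.0]
width: 0.0131
grasp_force: 41.8
```

Call:
jog_arm --targets '[[2.0, [0, 0, 0], 0], [2.6, [0, 0, 0], 0], [2.6, [-0.1, 0, 0.3], 0], [2.6, [-0.2, 0, 0.8], 0], [2.6, [0, 0, 0.6], 0], [2.6, [0, 0, 0], 0]]' --newtons 20

```text
time_s: 18.05
eef_pos: [0.6167, 0.2704, 0.1904]
tcp_rot: [2.169, 2.272, 0.003]
contact_force: [0.4, -0.4, 0.3]
width: 0.026
grasp_force: 0.0
```

```bash
cat >> h.py <<'E'
def bay(s):
    W=s['W'];c=s['color'].astype(int)
    b=(c[...,0]>c[...,2]+25)&(W[...,2]>.11)&(W[...,0]>.45)&(W[...,0]<.7)&(W[...,1]>.12)&(W[...,1]<.42);P=W[b]
    c0=np.median(P,0);F=P
    for k in range(10):
        n=np.linalg.svd(F-c0,full_matrices=False)[2][2];n*=np.sign(n[0]);F=P[abs((P-c0)@n)<max(.003,.012-.002*k)];c0=F.mean(0)
    print(len(P),len(F),np.percentile(P,[1,99],axis=0).round(4).tolist(),'n',n.round(3),'c',c0.round(4),'tilt',np.degrees(np.arcsin(n[2])).round(1),'yaw',np.degrees(np.arctan2(n[1],n[0])).round(1))
    return P,n,c0
E
python3 - <<'E'
from h import *
bay(snap('side','s9.png'))
E
```

```text
2734 2410 [[0.605, 0.2004, 0.1112], [0.6197, 0.3455, 0.205]] n [0.999 0.04  0.003] c [0.6094 0.2774 0.1574] tilt 0.1 yaw 2.3
```

Call:
jog_arm --targets '[[2.6, [-0.4, 0, 0], 0], [2.6, [-0.4, 0, 0], 0], [2.6, [-0.4, 0, 0], 0], [2.6, [-0.5, 0, 0], 0], [2.6, [-0.5, 0, 0], 0], [2.6, [-0.6, 0, -0.1], 0], [2.6, [-0.6, 0, -0.1], 0], [2.6, [0, 0, 0], 0]]'

```text
time_s: 19.1
eef_pos: [0.5813, 0.27, 0.1872]
tcp_rot: [-2.169, -2.273, 0.001]
contact_force: [0.0, -0.1, -0.1]
width: 0.0261
grasp_force: 0.1
```

```bash
python3 - <<'E'
from h import *
bay(snap('side','s10.png'))
E
```

```text
2200 1873 [[0.5675, 0.2008, 0.1109], [0.5915, 0.3444, 0.2023]] n [0.978 0.039 0.203] c [0.5781 0.2772 0.1561] tilt 11.7 yaw 2.3
```

Call:
jog_arm --targets '[[2.6, [-0.6, 0, -0.1], 0], [2.6, [-0.7, 0, -0.15], 0], [2.6, [-0.7, 0, -0.2], 0], [2.6, [-0.7, 0, -0.2], 0], [2.6, [-0.7, 0, -0.2], 0], [2.6, [-0.6, 0, -0.2], 0], [2.6, [-0.5, 0, -0.2], 0], [2.6, [-0.4, 0, -0.15], 0], [2.6, [0, 0, 0], 0]]'

```text
time_s: 20.27
eef_pos: [0.5327, 0.27, 0.1733]
tcp_rot: [-2.169, -2.272, 0.001]
contact_force: [-0.8, 0.5, -0.1]
width: 0.0259
grasp_force: 0.4
```

```bash
python3 - <<'E'
from h import *
bay(snap('side','s11.png'))
E
```

```text
1206 856 [[0.5189, 0.1995, 0.1113], [0.5597, 0.3431, 0.1882]] n [0.898 0.033 0.438] c [0.5364 0.2832 0.1505] tilt 26.0 yaw 2.1
```

Call:
jog_arm --targets '[[2.6, [-0.4, 0, -0.15], 0], [2.6, [-0.4, 0, -0.15], 0], [2.6, [-0.3, 0, -0.1], 0], [2.7, [-0.2, 0, 0], 0], [2.8, [-0.2, 0, 0], 0], [2.8, [-0.1, 0, 0], 0], [2.8, [0, 0, 0], 0]]'

```text
time_s: 21.2
eef_pos: [0.5173, 0.27, 0.1695]
tcp_rot: [2.17, 2.272, 0.0]
contact_force: [0.3, -0.7, 0.6]
width: 0.0282
grasp_force: 0.0
```

```bash
python3 - <<'E'
from h import *
bay(snap('side','s12.png'))
E
```

```text
909 584 [[0.5093, 0.1981, 0.1113], [0.5529, 0.343, 0.1849]] n [0.877 0.03  0.48 ] c [0.5267 0.2953 0.1501] tilt 28.7 yaw 2.0
```

Call:
jog_arm --targets '[[3.0, [-0.1, 0, 0], 0], [3.2, [0, 0, 0.3], 0], [3.4, [0, 0, 0.7], 0], [3.4, [0, 0, 1.5], 0], [3.4, [0, 0, 2], 0], [3.4, [0, 0, 0], 0]]'

```text
time_s: 22.0
eef_pos: [0.5175, 0.2712, 0.2171]
tcp_rot: [2.169, 2.271, 0.008]
contact_force: [0.1, 0.0, 0.8]
width: 0.034
grasp_force: 0.0
```

```bash
python3 - <<'E'
from h import *
bay(snap('side','s13.png'))
t=snap('top','t13.png');W=t['W'];c=t['color'].astype(int)
b=(c[...,0]>c[...,2]+25)&(W[...,2]<.2)&(W[...,0]>.45)&(W[...,0]<.65)&(W[...,1]>.12)&(W[...,1]<.42);P=W[b];print(len(P),np.percentile(P,[1,99],axis=0).round(4))
c0=np.median(P,0);F=P
for k in range(10):
    n=np.linalg.svd(F-c0,full_matrices=False)[2][2];n*=np.sign(n[0]);F=P[abs((P-c0)@n)<max(.0025,.012-.002*k)];c0=F.mean(0)
y=np.array([-n[1],n[0],0]);y/=np.linalg.norm(y);z=np.cross(n,y)
print(len(F),n,c0,'tilt',np.degrees(np.arcsin(n[2])),'yaw',np.degrees(np.arctan2(n[1],n[0])))
for a in(y,z):print(np.percentile((F-c0)@a,[.2,99.8]))
zz=np.percentile((F-c0)@z,.2);print('far foot edge',c0+zz*z)
im=np.hstack([cv2.resize(snap('side')['color'][220:420,80:300],(400,364)),cv2.resize(t['color'][130:270,40:260],(400,255)).__class__ and cv2.copyMakeBorder(cv2.resize(t['color'][130:270,40:260],(400,255)),0,109,0,0,cv2.BORDER_CONSTANT)])
cv2.imwrite('pics/c13.png',im[:,:,::-1])
E
```

```text
1144 710 [[0.5103, 0.1979, 0.1121], [0.5512, 0.343, 0.1843]] n [0.879 0.032 0.476] c [0.5248 0.2841 0.1543] tilt 28.4 yaw 2.1
2252 [[0.5122 0.1965 0.013 ]
 [0.6189 0.3377 0.1829]]
1975 [0.86753487 0.03527506 0.49612389] [0.56824799 0.26580052 0.10062084] tilt 29.743888068186404 yaw 2.328435797510467
[-0.0700876   0.07426796]
[-0.11078551  0.09641326]
far foot edge [0.62316595 0.26803355 0.00443113]
```

View pics/c13.png

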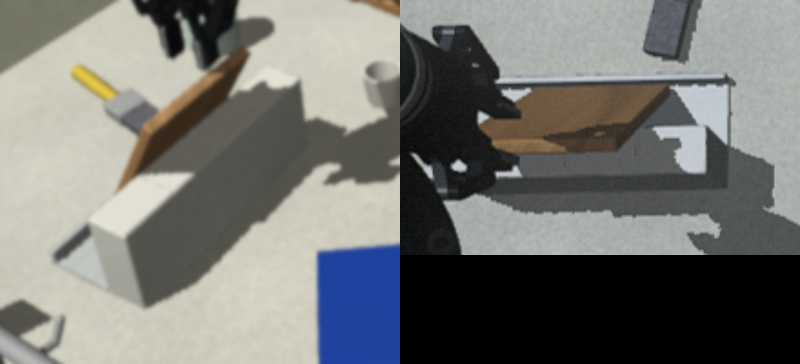

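The side crop shows the board standing alone on the wall's top edge; the top crop shows its foot along the lip, square to it. The fit says about 2 mm remains to the lip, so I'll press lightly on the top edge with shut fingers to seat it.

Call:
jog_arm --targets '[[1.5, [0, 0, 0], 0], [0, [0, 0, 0], 0], [0, [0, 0, -0.5], 0], [0, [0, 0, -1.0], 0], [0, [0, 0, -1.0], 0], [0, [0, 0, -0.3], 0], [0, [0, 0, 0], 0]]'

```text
time_s: 23.02
eef_pos: [0.5159, 0.2699, 0.186]
tcp_rot: [-2.169, -2.272, 0.001]
contact_force: [-0.5, -0.6, 0.3]
width: -0.0003
grasp_force: 0.0
```

Call:
jog_arm --targets '[[0, [0, 0, -0.2], 0], [0, [0, 0, -0.2], 0], [0, [0, 0, 0], 0]]'

```text
time_s: 23.4
eef_pos: [0.5159, 0.2704, 0.1828]
tcp_rot: [-2.169, -2.272, -0.0]
contact_force: [-0.9, 0.5, 2.4]
width: 0.0002
grasp_force: 1.6
```

Contact at z ≈ 0.183. Pressing along the board now.

Call:
jog_arm --targets '[[0, [0.1, 0, -0.15], 0], [0, [0, 0, 0], 0]]'

```text
time_s: 23.65
eef_pos: [0.516, 0.2705, 0.1824]
tcp_rot: [-2.169, -2.272, 0.002]
contact_force: [-5.8, -1.6, 11.4]
width: 0.0
grasp_force: 6.1
```

Call:
jog_arm --targets '[[0, [0.1, 0, -0.1], 0], [0, [0, 0, 0], 0]]'

```text
time_s: 23.9
eef_pos: [0.5162, 0.2707, 0.1822]
tcp_rot: [-2.169, -2.273, 0.004]
contact_force: [-7.7, -2.6, 18.2]
width: -0.0
grasp_force: 9.1
```

Call:
jog_arm --targets '[[0, [-0.1, 0, 0.2], 0], [0, [0, 0, 0.5], 0], [0, [0, 0, 1.5], 0], [0, [0, 0, 3], 0], [0, [0, 0, 4], 0], [0, [-3, -3, 4], 0], [0, [-2, -5, 1], 0], [0, [-2, -5, 0], 0], [0, [0, -5, 0], 0], [0, [0, -4, 0], 0], [0, [0, 0, 0], 0]]'

```text
time_s: 25.28
eef_pos: [0.4473, 0.0463, 0.3223]
tcp_rot: [2.177, 2.263, -0.001]
contact_force: [-0.6, -0.1, 0.4]
width: 0.0001
grasp_force: 0.0
```

```bash
python3 - <<'E'
from h import *
s=snap('side','s14.png');bay(s)
t=snap('top','t14.png');W=t['W'];c=t['color'].astype(int)
b=(c[...,0]>c[...,2]+25)&(W[...,2]<.2)&(W[...,0]>.45)&(W[...,0]<.65)&(W[...,1]>.12)&(W[...,1]<.42);P=W[b];print(len(P),np.percentile(P,[1,99],axis=0).round(4))
c0=np.median(P,0);F=P
for k in range(10):
    n=np.linalg.svd(F-c0,full_matrices=False)[2][2];n*=np.sign(n[0]);F=P[abs((P-c0)@n)<max(.0025,.012-.002*k)];c0=F.mean(0)
print(len(F),n,c0,'tilt',np.degrees(np.arcsin(n[2])),'yaw',np.degrees(np.arctan2(n[1],n[0])),'far face x at z .011:',c0[0]+(c0[2]-.011)*n[2]/n[0])
# pixel gap: first brown vs lip shade along columns 130..160
for u in (130,150,170):
    col=[(v,*c[v,u],*(W[v,u,[0,2]]*1000).round(0)) for v in range(171,186)];print(u,[(int(a[0]),int(a[1]),int(a[3]),float(a[4]),float(a[5])) for a in col])
im=np.hstack([cv2.resize(s['color'],(400,300)),cv2.resize(t['color'][130:265,40:220],(400,300),interpolation=cv2.INTER_CUBIC)])
im=np.vstack([im,cv2.copyMakeBorder(cv2.resize(t['color'],(400,300)),0,0,0,400,cv2.BORDER_CONSTANT)])
cv2.imwrite('pics/c14.png',im[:,:,::-1])
E
```

```text
800 315 [[0.5094, 0.1961, 0.1127], [0.5532, 0.3429, 0.1832]] n [0.869 0.025 0.494] c [0.5185 0.2879 0.1697] tilt 29.6 yaw 1.6Traceback (most recent call last):
  File "<stdin>", line 4, in <module>
    return _quantile_unchecked(
        a, q, axis, out, overwrite_input, method, keepdims, weights)
    return _ureduce(a,
                    func=_quantile_ureduce_func,
    ...<5 lines>...
                    overwrite_input=overwrite_input,
                    method=method)
    r = func(a, **kwargs)
    result = _quantile(arr,
                       quantiles=q,
    ...<2 lines>...
                       out=out,
                       weights=wgt)
    slices_having_nans = np.isnan(arr[-1, ...])
                                  ~~~^^^^^^^^^
IndexError: index -1 is out of bounds for axis 0 with size 0
```

The arm blocks the top view, so I'll swing it farther right.

Call:
jog_arm --targets '[[0, [0, -4, 1], 0], [0, [0, -5, 1], 0], [0, [0, -6, 0], -0.05], [0, [-0.5, -6, 0], -0.08], [0, [-1, -6, 0], -0.08], [0, [-1, -6, 0], -0.08], [0, [-1, -5, 0], -0.08], [0, [0, 0, 0], 0]]'

```text
time_s: 26.38
eef_pos: [0.412, -0.3336, 0.3418]
tcp_rot: [2.555, 1.827, -0.001]
contact_force: [-0.0, 0.8, 0.4]
width: 0.0
grasp_force: 0.0
```

```bash
python3 - <<'E'
from h import *
s=snap('side','s14.png');t=snap('top','t14.png');W=t['W'];c=t['color'].astype(int)
im=np.hstack([cv2.resize(s['color'],(400,300)),cv2.resize(t['color'][130:265,40:220],(400,300),interpolation=cv2.INTER_CUBIC)])
im=np.vstack([im,cv2.copyMakeBorder(cv2.resize(t['color'],(400,300)),0,0,0,400,cv2.BORDER_CONSTANT)])
cv2.imwrite('pics/c14.png',im[:,:,::-1])
b=(c[...,0]>c[...,2]+25)&(W[...,2]<.2)&(W[...,0]>.45)&(W[...,0]<.65)&(W[...,1]>.12)&(W[...,1]<.42);P=W[b];print(len(P),np.percentile(P,[1,99],axis=0).round(4))
c0=np.median(P,0);F=P
for k in range(10):
    n=np.linalg.svd(F-c0,full_matrices=False)[2][2];n*=np.sign(n[0]);F=P[abs((P-c0)@n)<max(.0025,.012-.002*k)];c0=F.mean(0)
print(len(F),n,c0,'tilt',np.degrees(np.arcsin(n[2])),'yaw',np.degrees(np.arctan2(n[1],n[0])),'far face x at z .011:',c0[0]+(c0[2]-.011)*n[2]/n[0])
for u in (130,150):
    print(u,[(v,int(c[v,u,0]),int(c[v,u,2]),*(W[v,u,[0,2]]*1000).round(0).tolist()) for v in range(172,184)])
E
```

```text
3047 [[0.5102 0.1953 0.0132]
 [0.6195 0.3395 0.1816]]
2583 [0.85884495 0.03487296 0.51104719] [0.56264372 0.26719652 0.11035437] tilt 30.7336077284186 yaw 2.3251883585307174 far face x at z .011: 0.6217635499507561
130 [(172, 167, 184, 627.0, 20.0), (173, 189, 203, 625.0, 18.0), (174, 153, 163, 623.0, 20.0), (175, 59, 66, 621.0, 18.0), (176, 69, 57, 621.0, 12.0), (177, 101, 65, 618.0, 14.0), (178, 105, 64, 614.0, 22.0), (179, 106, 64, 610.0, 28.0), (180, 112, 69, 606.0, 35.0), (181, 108, 63, 602.0, 42.0), (182, 116, 71, 599.0, 47.0), (183, 111, 72, 595.0, 54.0)]
150 [(172, 182, 197, 627.0, 22.0), (173, 176, 189, 625.0, 20.0), (174, 117, 130, 623.0, 20.0), (175, 47, 48, 623.0, 14.0), (176, 81, 60, 622.0, 8.0), (177, 107, 65, 617.0, 19.0), (178, 108, 63, 614.0, 23.0), (179, 103, 63, 609.0, 32.0), (180, 101, 61, 606.0, 38.0), (181, 102, 61, 601.0, 48.0), (182, 103, 63, 599.0, 50.0), (183, 103, 62, 594.0, 59.0)]
```

View pics/c14.png

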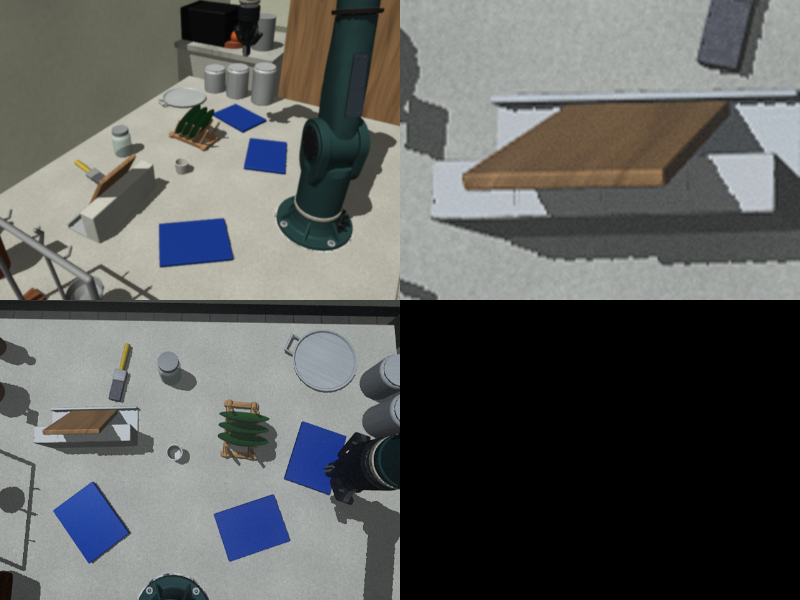

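The board now leans at 30.7°, with its foot at the lip (0.6218 against 0.6217) and its yaw matching the wall. Its whole width rests on the wall. The plates, salt cup, jar and brush haven't moved, so I'm handing in.

```bash
python3 -c "
from station import robot
print(robot.job_done())"
```

```text
the job is handed in; nothing more can be done
None
```

The job is handed in after about 26 s of the 51 s: the board stands by itself in the drip tray with its foot against the lip, leaning 30.7° square against the wall top across its whole width, and nothing else was moved. It slipped in the grip on leaving the rack, so I stood it briefly on the counter to regrip it.

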